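# Spin-check a runout spindle and stop its faceplate at zero

## Task

Spin-check the runout spindle and leave it at zero: flick the black knob with the outside of the fingers so that the faceplate spins, and let its red line run past the white index plate at least twice with your fingers off. Then, while it is still turning, brake it with a fingertip pressed on the flat of the faceplate so that it stands with the red line opposite the white plate, within the plate's width, hold it still a moment and lift off without shifting it. Do not take the knob between the fingers, keep off the gear and the dial gauge, and leave the loose parts on the bench where they lie.

Things in the scene. Friction and masses are not known exactly. Their poses are not given: they have to be found in the camera images.
- spindle_stand: fixed grey stand, origin on the bench under the vertical spindle axis, z up. Round foot 184 mm across; white index plate on its -x side, dial gauge post 58 deg from +x towards +y (up to 165 mm from the axis, 118 mm high). A tall hardness tester stands behind it to the left, from about x = 0.6 and y = -0.1 leftwards: swing the arm in close when passing. A low black case lies behind.
- index_plate (a point): point at the inner edge of the white index plate, 110 mm from the spindle axis along the stand's -x, 58 mm above the bench. The plate is 36 mm wide (along the stand's y), 24 mm long radially, flush with the faceplate's top, with a thin black line along its middle.
- axis_top (a point): point on the vertical spindle axis at the height of the faceplate's flat top (58 mm above the bench)
- faceplate: horizontal aluminium disc, 210 mm across, 12 mm thick, top 58 mm above the bench, turning about its centre with the rotor; fine black graduations every 10 deg at its rim. Its red line points along its own -x. Its top is flat and bare from 60 mm to 105 mm from the axis: there it can be pressed. A fingertip pressed on it with a few newtons stops it almost at once. Origin on the axis, on the bench.
- rotor (a joint): angle (rad) of faceplate, knob and gear about the vertical axis, growing counter-clockwise seen from above, without limits; 0 (or any multiple of 2 pi) when the red line is opposite the middle of the white plate. Ball-bearing spindle: it coasts; at v rad/s it slows by about 0.06 + 0.13 v rad/s each second: a flick of 5 rad/s coasts for 15 to 20 s. Starts at rest between 2.3 and 5.2, so that the knob stands clear of the dial gauge.
- red_line (a point): outer end of the red line on the faceplate's top: 6 mm wide, running radially from 60 mm to 102 mm from the axis; this point is 100 mm from the axis
- knob: black finger knob that stands upright on the faceplate, 16 mm in diameter, top 29 mm above the faceplate's flat, 50 mm from the axis and diametrically opposite the red line. Turns with the faceplate. Origin on the spindle axis at bench height; for the knob itself see knob_grip.
- knob_grip (a point): point on the black knob's own axis, 25 mm above the faceplate's flat (83 mm above the bench), 4 mm below its top
- gear: grey toothed gear, 52 mm across, clamped on the axis of the faceplate; it stands from 76 mm to 92 mm above the bench, its nut up to 112 mm; not to be touched
- dial_gauge: dial gauge on a steel post: its dial, 46 mm across and facing up, and its plunger reach over the faceplate's edge to 64 mm from the axis, 81 to 98 mm above the bench; backed off from the gear; fixed, not to be touched. Origin on the spindle axis at bench height.
- sample_vial: white sample vial with blue cap, 27 mm across, 52 mm tall, standing loose to the right of the stand; origin under its centre
- bearing: ball bearing, 52 mm across, 15 mm high, lying loose; origin under its centre
- spare_gear: a second grey gear, 52 mm across, 16 mm high, lying loose on the bench; origin under its centre

How it is judged:
On the way, in this order (a step that is already met when the one before it is completed fails the run):
1. the red line runs past the white plate, turning, fingers off (x of red_line in the frame of spindle_stand below -0.08 m and contact force between the fingers and faceplate below 0.05 N and contact force between the fingers and knob below 0.05 N and (velocity of joint rotor above 0.3 rad/s or velocity of joint rotor below -0.3 rad/s)).
2. it runs on round the far side, turning, fingers off (x of red_line in the frame of spindle_stand above 0.08 m and contact force between the fingers and faceplate below 0.05 N and contact force between the fingers and knob below 0.05 N and (velocity of joint rotor above 0.3 rad/s or velocity of joint rotor below -0.3 rad/s)).
3. the red line runs past the white plate a second time, turning, fingers off (all of step 1).
4. a fingertip touches the turning faceplate (contact force between the fingers and faceplate above 0.3 N and contact force between the fingers and knob below 0.05 N and (velocity of joint rotor above 0.2 rad/s or velocity of joint rotor below -0.2 rad/s)).
5. the faceplate stands still under the fingertip with the red line within the width of the white plate (contact force between the fingers and faceplate above 0.3 N and contact force between the fingers and knob below 0.05 N and velocity of joint rotor between -0.03 and 0.03 rad/s and x of red_line in the frame of spindle_stand below 0 m and y of red_line in the frame of spindle_stand between -0.018 and 0.018 m), for 0.1 s.
At the end, for the whole second after the job is handed in: The faceplate is at rest (under 0.02 rad/s) with the outer end of its red line within 18 mm sideways of the middle of the white index plate (x of red_line in the frame of spindle_stand below 0 m and y of red_line in the frame of spindle_stand between -0.018 and 0.018 m and velocity of joint rotor between -0.02 and 0.02 rad/s); the robot touches nothing.
It fails at once if the knob is taken between the fingers (distance between the grasp point and knob_grip below 0.012 m).
It fails at once if the gear is touched (contact force between any of the fingers, the arm and gear above 0.5 N).
It fails at once if the dial gauge is touched (contact force between any of the fingers, the arm and dial_gauge above 0.5 N).
It fails at once if a loose part on the bench is shifted or lifted (over 15 mm) (distance of any of sample_vial, bearing, spare_gear from where it was at the start of the episode above 0.015 m).
It also fails if it takes over 64 s, if anything falls off the work surface, if the arm or the gripper's body presses on something with over 40 N, if the wrist force passes 120 N, or if a joint passes its speed limit or range.

## Robot

A 7-joint arm with a two-finger parallel gripper is mounted at the origin on a cart in front of the work surface, level with it; the furniture and walls round the work are solid. World frame = base frame: x ahead of the robot, y to its left, z up, the work surface at z = 0. Lengths are in m, angles in rad, forces in N, time in s.
With the tool pointing down it reaches from about 0.425 to 1.025 m from the base axis. Payload 9.4 kg.
Tool frame: the origin (TCP) lies at the very end of the fingers, on their centre line; the grasp point (between the pads) lies 19 mm behind it; z points along the fingers, y is the line along which they close (so a half turn about z gives the same grasp; the last joint's range is limited). The gripper opens to 85 mm and grips with 20 to 120 N. Pads are 22 mm wide; open, the fingers measure 114 mm over their backs; the gripper's body (76 mm by 85 mm) begins 54 mm behind the grasp point. The pads swing forward as they close: fully open they stand 13 mm farther back than shut.
Start: joints at [-1.191, 0.599, -0.003, 1.599, 0.002, 0.943, -0.08], TCP at [0.32, 0.651, 0.231] pointing down, gripper open.
Joint ranges: [-2.57, 2.57], [-0.35, 1.97], [-1.29, 1.29], [0.11, 2.56], [-1.05, 4.19], [0.11, 1.86], [-2.63, 2.63]. Speed limits (rad/s): [2.22, 2.22, 3.01, 3.01, 3.14, 3.14, 3.14].

## Interface

Orientations are given as a rotation vector (axis times angle).
In Python, from plant import robot, imaging, ticket, nets gives the robot as it stands.
- The arm moves only by the tool step_arm, never from a script. Its argument "rows" is a list of rows, each a list of 5 numbers: the shift along the tool's x, y, z in cm, then the turn about the tool's z in degrees, then the opening, from 0 (shut) to 1 (fully open). A call has 1 to 12 rows; each row shifts and turns the commanded pose from where the row before left it, along the tool's axes as they then stand; what a row does not reach is not made up. A row lasts 1/8 s, in which the tool goes at most 62.5 mm and 10.7 degrees, less where a joint would pass 70% of its speed; a pose out of reach is approached as far as the arm can. A call is refused whole if a number of a shift passes 6.25 or a number of a turn 10.7, either way. A call with a gripper value outside its range is refused whole. The fingers move at their own pace and stop on an object; "grip_force" is the grip in N (left out, the last holds). Time passes only in rows, so rows that do not move let the fingers close. It gives the time, the measured TCP pose, the force, the opening and the grip force at its end, in the units of the state.
- robot.get_state(): the state, without advancing time (a new reading comes with each control period).
- imaging.grab_frame(name): name is "scene" or "top"; returns the picture (480x640x3 uint8, red, green, blue); there is no depth.
- imaging.camera_params(name): a dict with "fx", "fy", "cx", "cy" (pixels), "k1" (the pictures are not rectified: a ray, as slopes to the right and down, at radius r is drawn at 1 + k1 r^2 times it, then the intrinsics apply), "extrinsics" (4x4, takes a point from camera to world coordinates). Camera axes: x right, y up, looking along -z (the intrinsics and any distortion apply to the point x, -y, -z); pixel columns grow to the right and rows downward; lengths in m; the calibration is good to about 2 mm. A picture is of the moment at which its call begins. camera_params takes no time and is no camera call.
- ticket.job_done(): hands the job in; it is judged then, once.
Trained networks look in the newest picture that a camera, given by its name, has taken for a name from the list of things; names that differ only in an ending like _2 or _b are one class to them, and where a whole thing is asked for, a point or a joint stands for the part that bears it (a point fixed in the world has none). Each returns a list of dicts, best first, with "p" (0 to 1); they miss things now and then, are a little off and sometimes report something else, mostly with a low value. They report only what shows in the picture. A call takes as long as a camera call.
- nets.outline_of(camera, query): "mask" (480x640 bool, what is visible of it) and "rect" ([left, top, right, bottom] in pixels, round what is visible of it).
The state is a dict: "time": time; "qpos": joint angles; "joint_vel": joint speeds; "effort": joint torques, N m; "ee_pos": TCP position; "ee_rot": TCP orientation; "force": force on the tool from outside, world axes, zero at the start; "wrist_torque": the same for the moment, N m; "width": finger opening in m; "grip_force": force on a finger pad.
Only numpy, scipy, OpenCV 4.12 (cv2) and the standard library are available. Lean on these libraries where they do the work, as an engineer would, in place of code of your own. Each camera call takes 0.05 s, during which the arm holds its last target. There are 200 camera calls.

## Working session

There is one attempt and no reset: what is moved stays moved. The work goes in short steps, Python scripts to look and compute and a tool call to move; the robot and the scene stay as the last step left them, time stands still between calls to the robot, and variables do not carry over. Pictures are saved under pics/ and viewed, at most 10 in all, crops included, and the job is handed in when it is done.

Besides the shell and the picture viewer there is one more tool, called after "Call:" as name(argument=value, ...), one argument or row to a line, values as JSON. step_arm: Moves the arm, as the interface text tells. Its arguments: {"type":"object","properties":{"rows":{"type":"array","items":{"type":"array","items":{"type":"number"}}},"grip_force":{"type":"number"}},"required":["rows"]}

```bash
mkdir -p pics; ls
python3 - <<'E'
from plant import robot, imaging
import cv2, numpy as np
for n in("scene","top"):
    im=imaging.grab_frame(n); cv2.imwrite(f"pics/{n}0.png",im[:,:,::-1])
    p=imaging.camera_params(n); print(n,{k:(np.round(v,4).tolist()) for k,v in p.items()})
s=robot.get_state(); print(s)
E
```

```text
pics
scene {'fx': 525.8492, 'fy': 525.8492, 'cx': 319.713, 'cy': 250.1423, 'k1': -0.0188, 'extrinsics': [[-0.8832, 0.3107, -0.3513, 0.1777], [-0.469, -0.5879, 0.659, 0.1967], [-0.0018, 0.7468, 0.665, 0.6693], [0.0, 0.0, 0.0, 1.0]]}
top {'fx': 473.3049, 'fy': 473.3049, 'cx': 320.7638, 'cy': 241.2505, 'k1': -0.1297, 'extrinsics': [[0.011, 0.9903, -0.1385, 0.3529], [-0.9999, 0.0119, 0.0055, -0.3452], [0.0071, 0.1385, 0.9903, 0.9303], [0.0, 0.0, 0.0, 1.0]]}
{'time': 0.1, 'qpos': array([-1.19071957,  0.60005639, -0.00254017,  1.60007359,  0.00180587,
        0.94292622, -0.07979648]), 'joint_vel': array([ 0.00089718, -0.00138046, -0.00034103, -0.00207261,  0.0004413 ,
        0.00145823, -0.00072373]), 'effort': array([ 6.19778439e-03, -7.77995110e+01,  1.57107007e+00, -2.58627605e+01,
        1.27884347e-02,  5.54573780e-03, -1.92178169e-05]), 'ee_pos': array([0.31958717, 0.65026582, 0.23048677]), 'ee_rot': array([-7.11142243e-01, -3.05984892e+00,  2.27588596e-03]), 'force': array([-0.2898582 , -0.52194351, -0.48582792]), 'wrist_torque': array([-0.04903581,  0.01211527, -0.01531176]), 'grip_force': 0.0, 'width': 0.085440090476793}
```

View pics/top0.png

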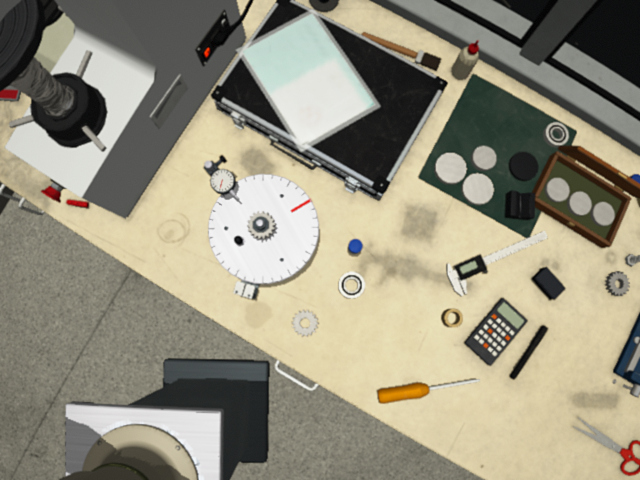

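View pics/scene0.png

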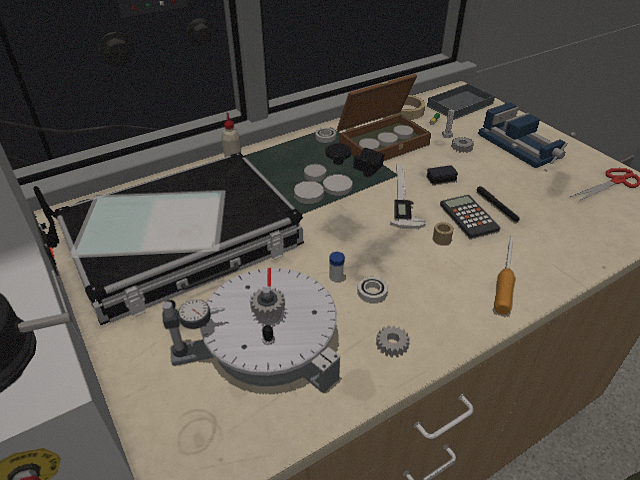

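The top picture shows the faceplate centred near (264,230), the knob at (239,241), the red line's outer end near (310,201), the index plate at (246,291) and the dial gauge at (222,180). The loose parts sit to the right: vial (355,247), bearing (351,285) and spare gear (305,322). The scene view agrees.

```bash
cat > h.py <<'E'
from plant import robot, imaging, nets
import cv2, numpy as np
def rays(n,px):
    p=imaging.camera_params(n); K=np.array([[p['fx'],0,p['cx']],[0,p['fy'],p['cy']],[0,0,1]])
    u=cv2.undistortPoints(np.array(px,float).reshape(-1,1,2),K,np.array([p['k1'],0,0,0.]))[:,0]
    E=np.array(p['extrinsics']); d=np.c_[u[:,0],-u[:,1],-np.ones(len(u))]@E[:3,:3].T
    return E[:3,3],d
def onz(n,px,z):
    o,d=rays(n,px); return (o+d*((z-o[2])/d[:,2])[:,None])[:,:2]
def proj(n,P):
    p=imaging.camera_params(n); K=np.array([[p['fx'],0,p['cx']],[0,p['fy'],p['cy']],[0,0,1]])
    E=np.linalg.inv(np.array(p['extrinsics'])); c=np.atleast_2d(P)@E[:3,:3].T+E[:3,3]; c=c*[1,-1,-1]
    return cv2.projectPoints(c.reshape(-1,1,3),np.zeros(3),np.zeros(3),K,np.array([p['k1'],0,0,0.]))[0][:,0]
E
python3 - <<'E'
from h import *
from scipy.optimize import least_squares
for n in("top","scene"):
    im=imaging.grab_frame(n)
    r=nets.outline_of(n,"faceplate")
    for q in r[:2]: print(n,q['p'],q['rect'])
    m=r[0]['mask'].astype(np.uint8)
    c=max(cv2.findContours(m,0,cv2.CHAIN_APPROX_NONE)[0],key=cv2.contourArea)[:,0]
    xy=onz(n,c,.058)
    f=least_squares(lambda q:np.hypot(*(xy-q[:2]).T)-q[2],[*xy.mean(0),.105],loss='soft_l1',f_scale=.002).x
    print("circle",f.round(4))
    R,G,B=[im[:,:,i].astype(int) for i in range(3)]
    red=((R>140)&(G<90)&(B<90))|((R-G>60)&(R-B>60))
    ys,xs=np.nonzero(red); P=onz(n,np.c_[xs,ys],.058); k=np.hypot(*(P-f[:2]).T); k=(k<.115)&(k>.055)
    P=P[k]; print("red",P.mean(0).round(4),len(P))
    for name in("knob","spindle_stand","gear","dial_gauge","sample_vial","bearing","spare_gear"):
        r=nets.outline_of(n,name)
        for q in r[:2]:
            ys,xs=np.nonzero(q['mask']); z={"knob":.08,"gear":.092,"dial_gauge":.098,"sample_vial":.04,"bearing":.012,"spare_gear":.014}.get(name,.058)
            print(name,round(q['p'],2),np.round(q['rect']),onz(n,[[xs.mean(),ys.mean()]],z).round(4))
            if name=="spindle_stand": print(onz(n,[[246,291]] if n=="top" else [[325,363]],.058))
    a=(230,150) if n=="top" else (230,150)
im=imaging.grab_frame("top")[140:310,190:360]; b=imaging.grab_frame("scene")[250:400,160:350]
cv2.imwrite("pics/crop.png",np.hstack([cv2.resize(im,(400,400),interpolation=2),cv2.resize(b,(400,400),interpolation=2)])[:,:,::-1])
E
```

```text
top 0.93 [210.3, 174.1, 318.6, 284.1]
circle [ 0.4983 -0.2413  0.1028]
red [ 0.5431 -0.3114] 65
knob 0.42 [231. 238. 241. 248.] [[ 0.4717 -0.2008]]
spindle_stand 0.64 [204. 154. 317. 297.] [[ 0.4999 -0.2357]]
[[ 0.38083309 -0.21349598]]
gear 0.86 [248. 214. 278. 238.] [[ 0.4964 -0.2428]]
dial_gauge 0.72 [203. 158. 238. 199.] [[ 0.586  -0.1656]]
sample_vial 0.53 [349. 242. 364. 254.] [[ 0.4692 -0.4135]]
sample_vial 0.34 [206. 157. 238. 195.] [[ 0.5997 -0.1532]]
bearing 0.63 [338. 272. 364. 302.] [[ 0.3966 -0.4091]]
scene 0.62 [197.4, 269.9, 335.1, 374.4]
circle [ 0.4977 -0.2379  0.1042]
red [ 0.5461 -0.3077] 56
knob 0.74 [261. 324. 274. 347.] [[ 0.469 -0.191]]
spindle_stand 0.91 [161. 271. 340. 394.] [[ 0.4945 -0.2117]]
[[ 0.38181316 -0.20127608]]
gear 0.27 [374. 326. 409. 359.] [[ 0.3052 -0.2546]]
dial_gauge 0.84 [164. 301. 224. 354.] [[ 0.5783 -0.1476]]
sample_vial 0.77 [329. 253. 344. 284.] [[ 0.4659 -0.4032]]
bearing 0.81 [359. 275. 386. 302.] [[ 0.3975 -0.4061]]
spare_gear 0.95 [373. 328. 410. 355.] [[ 0.3224 -0.3165]]
```

View pics/crop.png

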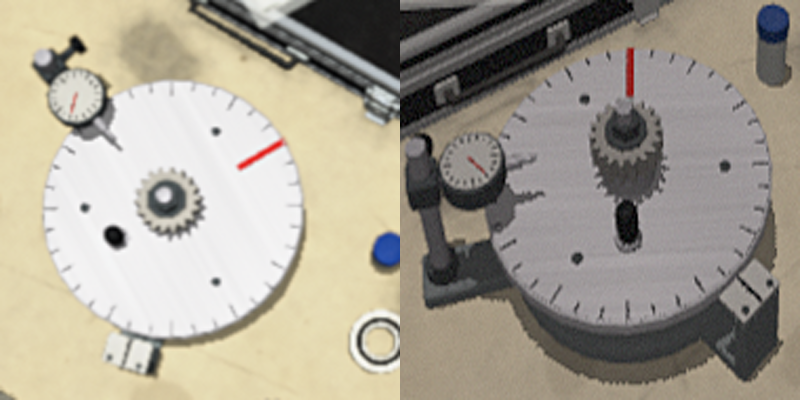

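The crop confirms the fits. The axis is near (0.498,-0.240), the index plate's middle is at top pixel (246,290) and scene pixel (326,359), and the knob is nearer the robot on its left. I'll move in close past the tester while checking the stand's yaw.

Call:
step_arm(
  rows=[
    [0,0,0,10.4,0],
    [0,0,0,10.4,0],
    [0,0,0,10.4,0],
    [-5.6,-2.3,0,0,0],
    [-5.6,-2.3,0,0,0],
    [-5.6,-2.3,0,0,0],
    [-5.6,-2.3,0,0,0],
    [-5.6,-2.3,0,0,0],
    [-5.6,-2.3,0,0,0],
    [-5.6,-2.3,0,0,0],
    [-5.6,-2.3,0,0,0],
    [-5.6,-2.3,0,0,0],
  ],
  grip_force=20,
)

```text
time: 2.6
ee_pos: [0.4176, 0.1129, 0.2317]
ee_rot: [1.507, 2.756, 0.002]
force: [1.8, 0.5, 0.1]
width: -0.0003
grip_force: 0.0
```

```bash
cat >> h.py <<'E'
from scipy.spatial.transform import Rotation
def delta(target):
    s=robot.get_state(); R=Rotation.from_rotvec(s['ee_rot']).as_matrix()
    print("t",round(s['time'],3),"pos",s['ee_pos'].round(4),"F",s['force'].round(1),"toolx deg",np.degrees(np.arctan2(R[1,0],R[0,0])).round(1),"q",s['qpos'].round(2),"w",round(s['width'],3))
    if target is not None: print("cm tool:",((np.array(target)-s['ee_pos'])@R*100).round(2))
E
python3 - <<'E'
from h import *
delta([.494,-.175,.2])
out=[]
for n,f in(("top","pics/top0.png"),("scene","pics/scene0.png")):
    im=cv2.imread(f); x0,y0=(205,255) if n=="top" else (280,330)
    c=cv2.resize(im[y0:y0+60,x0:x0+80],(400,300),interpolation=2)
    for yaw,col in((-13.5,(0,255,0)),(-16.5,(255,0,0))):
        a=np.radians(yaw);R=np.array([[np.cos(a),-np.sin(a)],[np.sin(a),np.cos(a)]])
        P=np.array([[-.11,-.018],[-.134,-.018],[-.134,.018],[-.11,.018]])@R.T+[.498,-.240]
        p=(proj(n,np.c_[P,np.full(4,.058)])+.5-[x0,y0])*5
        cv2.polylines(c,[p.astype(np.int32)],True,col,1)
    out.append(c)
cv2.imwrite("pics/ov.png",np.hstack(out))
E
```

```text
t 2.6 pos [0.4176 0.1129 0.2317] F [1.8 0.5 0.1] toolx deg 122.6 q [-0.56  0.25  0.21  2.25 -0.09  0.65  0.28] w -0.0
cm tool: [-28.36  -9.1    3.16]
```

View pics/ov.png

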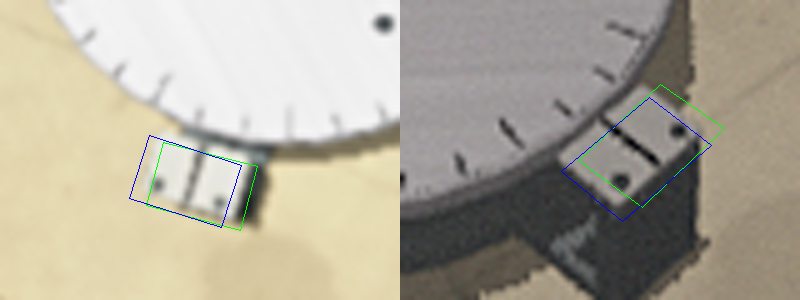

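The overlay shows the plate lying between the two candidates, so the stand's yaw is about -14.7° and the index direction is about 165.3° in world. Next I go above the pre-flick point.

Call:
step_arm(
  rows=[
    [-4.7,-1.5,0,0,0],
    [-4.7,-1.5,0,0,0],
    [-4.7,-1.5,0,0,0],
    [-4.7,-1.5,0.5,0,0],
    [-4.7,-1.5,1,0,0],
    [-4.7,-1.5,1.5,0,0],
    [0,0,0,0,0],
    [0,0,0,0,0],
  ],
)

```text
time: 3.6
ee_pos: [0.4932, -0.1711, 0.2012]
ee_rot: [-1.508, -2.755, -0.0]
force: [-0.5, -0.2, 0.1]
width: -0.0002
grip_force: 0.0
```

Run:
```python
from h import *
delta([.494,-.175,.070])
for n in("top","scene"):
    im=imaging.grab_frame(n); cv2.imwrite(f"pics/{n}1.png",im[:,:,::-1])
a=cv2.imread("pics/top1.png")[60:380,120:440];b=cv2.imread("pics/scene1.png")[130:430,120:420]
cv2.imwrite("pics/p1.png",np.hstack([cv2.resize(a,(400,400)),cv2.resize(b,(400,400))]))
```

```text
t 3.6 pos [ 0.4932 -0.1711  0.2012] F [-0.5 -0.2  0.1] toolx deg 122.6 q [ 0.04  0.41  0.25  2.1  -0.16  0.65  0.97] w -0.0
cm tool: [-0.38 -0.14 13.12]
```

View pics/p1.png

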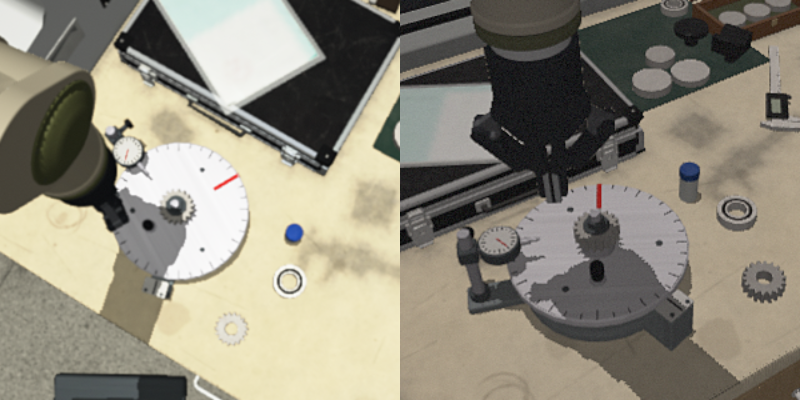

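The picture shows the finger above the free area between knob and gauge, with both clear of it. Descending.

Call:
step_arm(
  rows=[
    [-0.2,-0.1,4.5,0,0],
    [-0.2,0,4.5,0,0],
    [0,0,3,0,0],
    [0,0,1.1,0,0],
    [0,0,0,0,0],
    [0,0,0,0,0],
  ],
)

```text
time: 4.45
ee_pos: [0.4955, -0.1753, 0.0715]
ee_rot: [1.506, 2.755, 0.001]
force: [0.6, -0.6, 0.2]
width: -0.0002
grip_force: 0.0
```

Run:
```python
from h import *
delta([.494,-.175,.070])
for n in("top","scene"):
    im=imaging.grab_frame(n); cv2.imwrite(f"pics/{n}2.png",im[:,:,::-1])
a=cv2.imread("pics/top2.png")[140:300,160:320];b=cv2.imread("pics/scene2.png")[240:400,160:320]
cv2.imwrite("pics/p2.png",np.hstack([cv2.resize(a,(400,400),interpolation=2),cv2.resize(b,(400,400),interpolation=2)]))
```

```text
t 4.45 pos [ 0.4955 -0.1753  0.0715] F [ 0.6 -0.6  0.2] toolx deg 122.7 q [ 0.13  0.62  0.15  2.19 -0.25  0.35  1.06] w -0.0
cm tool: [ 0.1  -0.11  0.15]
```

View pics/p2.png

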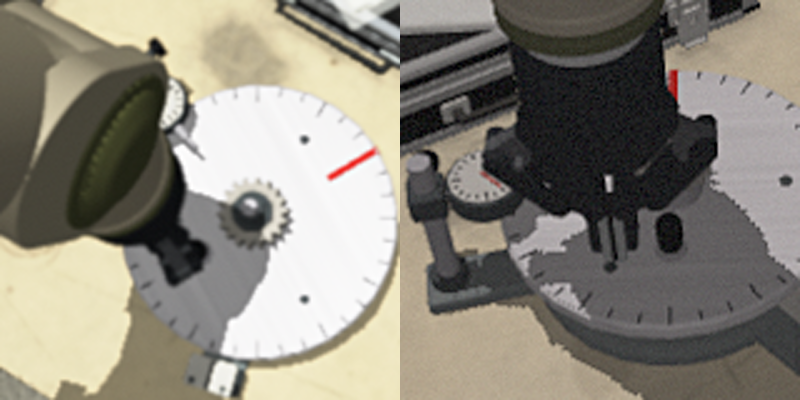

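The finger sits beside the knob on the gauge side, clear of gear and gauge. Flicking counter-clockwise and lifting.

Call:
step_arm(
  rows=[
    [0,-3.2,0,0,0],
    [0,-0.6,-2.5,0,0],
    [0,0,-5,0,0],
    [0,0,-5,0,0],
  ],
)

```text
time: 5.05
ee_pos: [0.4625, -0.196, 0.1974]
ee_rot: [1.508, 2.755, 0.0]
force: [0.5, -0.9, -0.0]
width: 0.0003
grip_force: 0.0
```

```bash
cat >> h.py <<'E'
AX=np.array([.498,-.240])
def angle(n="top"):
    im=imaging.grab_frame(n).astype(int); t=robot.get_state()['time']-.05
    R,G,B=im[:,:,0],im[:,:,1],im[:,:,2]
    ys,xs=np.nonzero((R-G>50)&(R-B>50)); 
    if len(xs)==0: return t,None,0
    P=onz(n,np.c_[xs,ys],.058)-AX; r=np.hypot(*P.T); P=P[(r<.106)&(r>.055)]
    if len(P)<25: return t,None,len(P)
    m=P.mean(0); return t,(np.arctan2(m[1],m[0])-np.radians(165.3))%(2*np.pi),len(P)
E
python3 - <<'E'
from h import *
print(robot.get_state()['time'])
for i in range(6):
    for n in("top","scene"):
        t,a,k=angle(n); print(n,round(t,3),a and round(a,3),k)
delta([.426,-.2815,.15])
E
```

```text
5.05
top 5.05 None 1
scene 5.1 None 13
top 5.15 5.915 35
scene 5.2 None 3
top 5.25 0.276 49
scene 5.3 None 15
top 5.35 0.908 63
scene 5.4 1.243 51
top 5.45 1.522 60
scene 5.5 1.842 47
top 5.55 2.115 63
scene 5.6 None 10
t 5.65 pos [ 0.4624 -0.1958  0.1946] F [-0.1  0.1 -0.6] toolx deg 122.6 q [ 0.1   0.4   0.25  2.15 -0.16  0.61  1.04] w -0.0
cm tool: [-5.25 -7.68  4.46]
```

It is spinning at about 6 rad/s counter-clockwise. Now I move to the hover point over the bare flat and watch it coast.

Call:
step_arm(
  rows=[
    [-1.3,-1.9,0,0,0],
    [-1.3,-1.9,0,0,0],
    [-1.3,-1.9,0,0,0],
    [-1.3,-1.9,0,0,0],
    [0,0,3,0,0],
    [0,0,3,0,0],
    [0,0,2,0,0],
    [0,0,0,0,0],
  ],
)

```text
time: 6.65
ee_pos: [0.4259, -0.2803, 0.1139]
ee_rot: [-1.507, -2.753, 0.0]
force: [0.7, -0.8, -0.1]
width: -0.0001
grip_force: 0.0
```

Run:
```python
from h import *
for i in range(12):
    t,a,k=angle("top"); print(round(t,3),a and round(a,3),k)
delta([.426,-.2815,.064])
for n in("top","scene"):
    im=imaging.grab_frame(n); cv2.imwrite(f"pics/{n}3.png",im[:,:,::-1])
a=cv2.imread("pics/top3.png")[60:380,120:440];b=cv2.imread("pics/scene3.png")[130:430,120:420]
cv2.imwrite("pics/p3.png",np.hstack([cv2.resize(a,(400,400)),cv2.resize(b,(400,400))]))
```

```text
6.65 None 0
6.7 2.073 42
6.75 2.313 56
6.8 2.551 65
6.85 2.787 64
6.9 3.019 64
6.95 3.25 52
7.0 None 14
7.05 None 0
7.1 None 0
7.15 None 0
7.2 None 0
t 7.25 pos [ 0.4269 -0.2806  0.1155] F [-0.3  0.3 -0.6] toolx deg 122.6 q [ 0.34  0.53  0.18  2.2  -0.22  0.43  1.27] w 0.0
cm tool: [-0.02 -0.13  5.15]
```

View pics/p3.png

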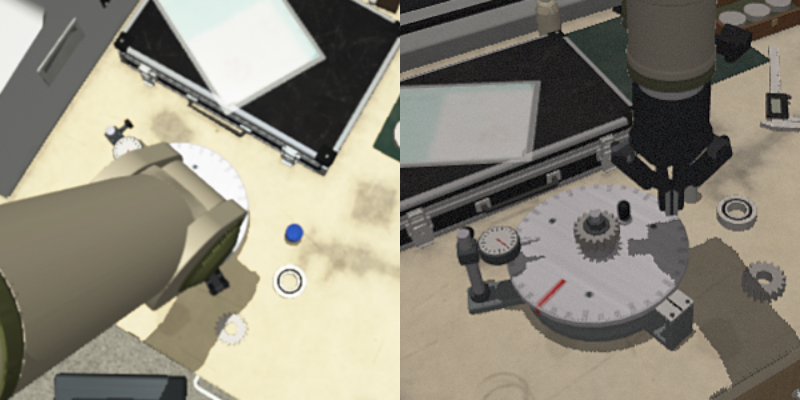

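In the scene camera the red line is seen well as it approaches the plate (scene crop (552,293)), and the fingertip hovers over the flat on the right. I'll lower to a low hover and let it coast.

Call:
step_arm(
  rows=[
    [0,-0.1,2.5,0,0],
    [0,0,1.6,0,0],
    [0,0,0.6,0,0],
    [0,0,0,0,0],
    [0,0,0,0,0],
    [0,0,0,0,0],
    [0,0,0,0,0],
    [0,0,0,0,0],
    [0,0,0,0,0],
    [0,0,0,0,0],
    [0,0,0,0,0],
    [0,0,0,0,0],
  ],
)

```text
time: 8.85
ee_pos: [0.426, -0.2811, 0.0683]
ee_rot: [1.508, 2.756, 0.0]
force: [-0.2, 0.8, -0.8]
width: -0.0003
grip_force: 0.0
```

Call:
step_arm(
  rows=[
    [0,0,0,0,0],
    [0,0,0,0,0],
    [0,0,0,0,0],
    [0,0,0,0,0],
    [0,0,0,0,0],
    [0,0,0,0,0],
    [0,0,0,0,0],
    [0,0,0,0,0],
    [0,0,0,0,0],
    [0,0,0,0,0],
    [0,0,0,0,0],
    [0,0,0,0,0],
  ],
)

```text
time: 10.35
ee_pos: [0.426, -0.2811, 0.0683]
ee_rot: [-1.508, -2.756, 0.0]
force: [-0.3, 1.0, 0.5]
width: -0.0003
grip_force: 0.0
```

Call:
step_arm(
  rows=[
    [0,0,0,0,0],
    [0,0,0,0,0],
    [0,0,0,0,0],
    [0,0,0,0,0],
    [0,0,0,0,0],
    [0,0,0,0,0],
    [0,0,0,0,0],
    [0,0,0,0,0],
  ],
)

```text
time: 11.35
ee_pos: [0.426, -0.2811, 0.0683]
ee_rot: [-1.508, -2.756, -0.0]
force: [0.4, -0.7, 0.3]
width: 0.0001
grip_force: 0.0
```

Run:
```python
from h import *
delta([.426,-.2815,.064])
for i in range(40):
    t,a,k=angle("scene")
    if a: print(round(t,3),round(a,3),k)
```

```text
t 11.35 pos [ 0.426  -0.2811  0.0683] F [ 0.4 -0.7  0.3] toolx deg 122.6 q [ 0.38  0.61  0.14  2.22 -0.25  0.32  1.3 ] w 0.0
cm tool: [-0.03 -0.02  0.43]
11.35 5.181 95
11.4 5.292 96
11.45 5.403 100
11.5 5.51 99
11.55 5.625 98
11.6 5.733 96
11.65 5.841 97
11.7 5.949 96
11.75 6.055 97
11.8 6.16 91
11.85 6.267 93
11.9 0.086 89
11.95 0.187 86
12.0 0.286 73
12.05 0.389 58
12.1 0.489 53
12.15 0.585 50
12.2 0.682 51
12.25 0.767 49
12.55 1.337 27
13.05 2.132 30
13.1 2.207 45
13.15 2.276 62
13.2 2.349 61
13.25 2.421 62
13.3 2.495 60
```

Run:
```python
from h import *
for i in range(24):
    t,a,k=angle("scene")
    if a: print(round(t,3),round(a,3),k)
```

```text
13.35 2.565 61
13.4 2.636 61
13.45 2.704 61
13.5 2.773 59
13.55 2.841 61
13.6 2.908 61
13.65 2.975 61
13.7 3.041 62
13.75 3.107 64
13.8 3.17 63
13.85 3.236 64
13.9 3.3 69
13.95 3.362 66
14.0 3.425 68
14.05 3.487 70
14.1 3.549 70
14.15 3.608 69
14.2 3.665 56
14.3 3.787 33
14.35 3.849 51
14.4 3.903 55
14.45 3.961 50
14.5 4.018 56
```

Call:
step_arm(
  rows=[
    [0,0,0.5,0,0],
    [0,0,0,0,0],
    [0,0,0,0,0],
  ],
)

```text
time: 14.92
ee_pos: [0.4259, -0.2811, 0.0632]
ee_rot: [-1.508, -2.756, -0.0]
force: [-0.9, 0.4, 0.5]
width: -0.0004
grip_force: 0.0
```

Run:
```python
from h import *
from scipy.integrate import solve_ivp
from scipy.optimize import least_squares
delta([.426,-.2815,.058])
T=[];A=[]
while True:
    t,a,k=angle("scene")
    if a: T.append(t);A.append(a)
    if a and a>5.45 or t>17: break
T=np.array(T);A=np.array(A); print(T[0],A[0].round(3),T[-1],A[-1].round(3),len(T))
S=lambda t,t0,th,v,c=.06:(th+(v+c/.13)*(1-np.exp(-.13*(t-t0)))/.13-c/.13*(t-t0))
f=least_squares(lambda p:S(T,T[-1],*p)-A,[A[-1],.9],loss='soft_l1',f_scale=.01); print(f.x,np.abs(f.fun).max())
now=robot.get_state()['time']
for t in np.arange(now,now+1.6,.05): print(round(t,3),(S(t,T[-1],*f.x)-2*np.pi).round(3),end='; ')
```

```text
t 14.925 pos [ 0.4259 -0.2811  0.0632] F [-0.9  0.4  0.5] toolx deg 122.6 q [ 0.38  0.62  0.13  2.22 -0.25  0.31  1.3 ] w -0.0
cm tool: [-0.04 -0.01  0.52]
14.924999999999999 4.494 15.924999999999999 5.475 21
[5.47476719 0.88991365] 0.0016114090045631357
15.975 -0.764; 16.025 -0.72; 16.075 -0.677; 16.125 -0.634; 16.175 -0.591; 16.225 -0.549; 16.275 -0.508; 16.325 -0.466; 16.375 -0.425; 16.425 -0.385; 16.475 -0.345; 16.525 -0.305; 16.575 -0.266; 16.625 -0.227; 16.675 -0.189; 16.725 -0.151; 16.775 -0.113; 16.825 -0.076; 16.875 -0.039; 16.925 -0.003; 16.975 0.033; 17.025 0.069; 17.075 0.104; 17.125 0.139; 17.175 0.174; 17.225 0.208; 17.275 0.242; 17.325 0.275; 17.375 0.308; 17.425 0.341; 17.475 0.373; 17.525 0.405;
```

Zero is due at t≈16.93 and the speed then will be about 0.73 rad/s. Waiting six rows, then pressing.

Call:
step_arm(
  rows=[
    [0,0,0,0,0],
    [0,0,0,0,0],
    [0,0,0,0,0],
    [0,0,0,0,0],
    [0,0,0,0,0],
    [0,0,0,0,0],
    [0,0,0.7,0,0],
    [0,0,0.15,0,0],
    [0,0,0.1,0,0],
    [0,0,0,0,0],
    [0,0,0,0,0],
  ],
)

```text
time: 17.35
ee_pos: [0.4278, -0.2839, 0.0577]
ee_rot: [1.506, 2.748, -0.001]
force: [-7.3, -0.3, 61.9]
width: 0.0003
grip_force: 30.9
```

Run:
```python
from h import *
delta(None)
for i in range(5):
    t,a,k=angle("scene"); print(round(t,3),a and round((a+np.pi)%(2*np.pi)-np.pi,4),k)
```

```text
t 17.35 pos [ 0.4278 -0.2839  0.0577] F [-7.3 -0.3 61.9] toolx deg 122.5 q [ 0.39  0.63  0.12  2.23 -0.26  0.29  1.3 ] w 0.0
17.35 -0.0455 96
17.4 -0.0458 97
17.45 -0.0458 97
17.5 -0.0462 98
17.55 -0.0458 97
```

It stopped at -0.046 rad and is standing still. I'll lift off gently and verify.

Call:
step_arm(
  rows=[
    [0,0,-0.3,0,0],
    [0,0,-0.4,0,0],
    [0,0,-1,0,0],
    [0,0,-3,0,0],
    [0,0,-5,0,0],
    [0,0,-5,0,0],
    [0,0,0,0,0],
    [0,0,0,0,0],
  ],
)

```text
time: 18.6
ee_pos: [0.4257, -0.2807, 0.2006]
ee_rot: [-1.507, -2.756, -0.0]
force: [-0.7, 0.5, -0.2]
width: 0.0001
grip_force: 0.0
```

Run:
```python
from h import *
delta(None)
for i in range(5):
    t,a,k=angle("scene"); print(round(t,3),a and round((a+np.pi)%(2*np.pi)-np.pi,4),k)
b=imaging.grab_frame("scene")[130:430,120:420]
cv2.imwrite("pics/p4.png",cv2.resize(b[:,:,::-1],(600,600),interpolation=2))
```

```text
t 18.6 pos [ 0.4257 -0.2807  0.2006] F [-0.7  0.5 -0.2] toolx deg 122.7 q [ 0.28  0.4   0.26  2.13 -0.17  0.64  1.23] w 0.0
18.6 -0.2422 101
18.65 -0.2506 105
18.7 -0.2571 108
18.75 -0.2637 104
18.8 -0.2713 106
```

View pics/p4.png

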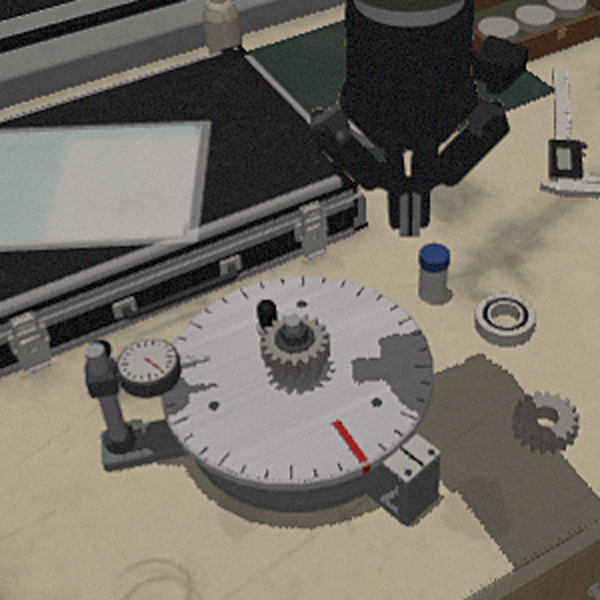

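The lift released stored side load, so the plate is creeping backwards at about -0.14 rad/s; the picture shows the red line near (352,445), short of the plate at (410,460). 62 N was too much. I'll mend it with a gentler second flick and a light brake, so I swing to the free side of the knob.

Call:
step_arm(
  rows=[
    [0,0,0,-9.7,0],
    [0,0,0,-9.7,0],
    [-3,1.5,0,0,0],
    [-3,1.5,0,0,0],
    [-2.9,1.5,0,0,0],
    [0,0,0,0,0],
    [0,0,0,0,0],
    [0,0,0,0,0],
  ],
)

```text
time: 19.9
ee_pos: [0.5227, -0.3005, 0.2006]
ee_rot: [-1.023, -2.969, 0.0]
force: [-0.8, -0.1, -0.1]
width: -0.0002
grip_force: 0.0
```

Run:
```python
from h import *
for i in range(8):
    t,a,k=angle("scene"); print(round(t,3),a and round((a+np.pi)%(2*np.pi)-np.pi,4),k)
a=(a+np.pi)%(2*np.pi)-np.pi-.01
ps=np.radians(165.3-180)+a; r=np.array([np.cos(ps),np.sin(ps)]); tt=np.array([-r[1],r[0]])
print(np.degrees(ps)); delta([*(AX+.057*r-.032*tt),.071])
```

```text
19.9 -0.3667 101
19.95 -0.3688 103
20.0 -0.3699 104
20.05 -0.3724 105
20.1 -0.3731 103
20.15 -0.3742 102
20.2 -0.3753 103
20.25 -0.3764 102
-36.840637844649066
t 20.3 pos [ 0.5237 -0.3004  0.2009] F [0.1 0.9 0.3] toolx deg 142.0 q [ 0.31  0.49  0.16  1.92 -0.12  0.73  1.45] w 0.0
cm tool: [-1.000e-02  9.000e-02  1.299e+01]
```

Call:
step_arm(
  rows=[
    [0,0.1,4.5,0,0],
    [0,0,4.5,0,0],
    [0,0,2.9,0,0],
    [0,0,1,0,0],
    [0,0,0,0,0],
    [0,0,0,0,0],
  ],
)

```text
time: 21.05
ee_pos: [0.5251, -0.3, 0.073]
ee_rot: [1.022, 2.969, -0.0]
force: [-0.2, -0.2, 0.2]
width: 0.0002
grip_force: 0.0
```

Run:
```python
from h import *
for i in range(2):
    t,a,k=angle("scene"); print(round(t,3),a and round((a+np.pi)%(2*np.pi)-np.pi,4),k)
delta(None)
```

```text
21.05 -0.3774 106
21.1 -0.3774 106
t 21.15 pos [ 0.5251 -0.3     0.0731] F [ 0.8 -0.2 -0. ] toolx deg 142.0 q [ 0.35  0.67  0.11  2.01 -0.16  0.47  1.49] w -0.0
```

Call:
step_arm(
  rows=[
    [0,1.4,0,0,0],
    [0,1.4,0,0,0],
    [0,0.2,-2,0,0],
    [0,0,-5,0,0],
    [0,0,-5,0,0],
  ],
)

```text
time: 21.78
ee_pos: [0.5436, -0.2743, 0.1929]
ee_rot: [-1.019, -2.971, -0.001]
force: [0.0, 0.1, -0.2]
width: -0.0001
grip_force: 0.0
```

Run:
```python
from h import *
for i in range(6):
    t,a,k=angle("scene"); print(round(t,3),a and round((a+np.pi)%(2*np.pi)-np.pi,4),k)
delta([.426,-.281,.12])
```

```text
21.775 1.3452 41
21.825 1.5037 34
21.875 1.6613 31
21.925 1.8203 32
21.975 1.9725 34
22.025 2.1243 31
t 22.075 pos [ 0.5428 -0.2748  0.191 ] F [ 0.2 -0.1 -0.7] toolx deg 142.1 q [ 0.26  0.51  0.17  1.92 -0.13  0.72  1.41] w 0.0
cm tool: [ 8.83 -7.67  7.11]
```

Call:
step_arm(
  rows=[
    [2.2,-1.9,0,0,0],
    [2.2,-1.9,0,0,0],
    [2.2,-1.9,0,0,0],
    [2.2,-1.9,0,0,0],
    [0,0,3.5,0,0],
    [0,0,3.5,0,0],
    [0,0,3.5,0,0],
    [0,0,1.7,0,0],
    [0,0,0,0,0],
    [0,0,0,0,0],
    [0,0,0,0,0],
  ],
)

```text
time: 23.45
ee_pos: [0.4271, -0.2819, 0.0704]
ee_rot: [1.022, 2.97, -0.0]
force: [-0.8, -0.5, 0.0]
width: -0.0002
grip_force: 0.0
```

Run:
```python
from h import *
for i in range(10):
    t,a,k=angle("scene"); print(round(t,3),a and round((a+np.pi)%(2*np.pi)-np.pi,4),k)
delta([.426,-.281,.0625])
```

```text
23.45 -0.2714 95
23.5 -0.1428 93
23.55 -0.0185 92
23.6 0.1043 87
23.65 0.2272 83
23.7 0.3474 59
23.75 0.469 48
23.8 0.5874 47
23.85 0.7039 46
23.9 0.8172 45
t 23.95 pos [ 0.4268 -0.2818  0.0699] F [-0.5  0.2  0.7] toolx deg 142.0 q [ 0.41  0.61  0.1   2.22 -0.17  0.32  1.56] w -0.0
cm tool: [0.11 0.01 0.74]
```

Call:
step_arm(
  rows=[
    [0,0,0.6,0,0],
    [0,0,0.3,0,0],
    [0,0,0,0,0],
    [0,0,0,0,0],
    [0,0,0,0,0],
    [0,0,0,0,0],
    [0,0,0,0,0],
    [0,0,0,0,0],
    [0,0,0,0,0],
    [0,0,0,0,0],
  ],
)

```text
time: 25.2
ee_pos: [0.4268, -0.2818, 0.0608]
ee_rot: [1.022, 2.971, -0.0]
force: [0.3, -0.4, 0.4]
width: -0.0005
grip_force: 0.0
```

Run:
```python
from h import *
from scipy.optimize import least_squares
delta([.426,-.2815,.058])
T=[];A=[]
while True:
    t,a,k=angle("scene")
    if a: T.append(t);A.append(a)
    if a and a>5.0 or t>27: break
T=np.array(T);A=np.array(A); print(T[0],A[0].round(3),T[-1],A[-1].round(3),len(T))
k=A>4.2;T=T[k];A=A[k]
S=lambda t,t0,th,v,c=.06:(th+(v+c/.13)*(1-np.exp(-.13*(t-t0)))/.13-c/.13*(t-t0))
f=least_squares(lambda p:S(T,T[-1],*p)-A,[A[-1],.9],loss='soft_l1',f_scale=.01); print(f.x,np.abs(f.fun).max())
now=robot.get_state()['time']
for t in np.arange(now,now+1.5,.05): print(round(t,3),(S(t,T[-1],*f.x)-2*np.pi).round(3),end='; ')
```

```text
t 25.2 pos [ 0.4268 -0.2818  0.0608] F [ 0.3 -0.4  0.4] toolx deg 142.0 q [ 0.41  0.62  0.09  2.22 -0.18  0.3   1.56] w -0.0
cm tool: [ 0.08 -0.02  0.28]
25.2 3.315 26.3 5.016 22
[5.01570356 1.42610957] 0.002217693413276045
26.35 -1.196; 26.4 -1.126; 26.45 -1.056; 26.5 -0.987; 26.55 -0.919; 26.6 -0.851; 26.65 -0.783; 26.7 -0.716; 26.75 -0.65; 26.8 -0.584; 26.85 -0.519; 26.9 -0.455; 26.95 -0.391; 27.0 -0.328; 27.05 -0.265; 27.1 -0.202; 27.15 -0.141; 27.2 -0.08; 27.25 -0.019; 27.3 0.041; 27.35 0.101; 27.4 0.16; 27.45 0.218; 27.5 0.276; 27.55 0.333; 27.6 0.39; 27.65 0.447; 27.7 0.503; 27.75 0.558; 27.8 0.613;
```

Call:
step_arm(
  rows=[
    [0,0,0,0,0],
    [0,0,0,0,0],
    [0,0,0,0,0],
    [0,0,0,0,0],
    [0,0,0,0,0],
    [0,0,0,0,0],
    [0,0,0.4,0,0],
    [0,0,0,0,0],
    [0,0,0,0,0],
    [0,0,0,0,0],
  ],
)

```text
time: 27.6
ee_pos: [0.4275, -0.2828, 0.058]
ee_rot: [1.022, 2.968, -0.001]
force: [-1.9, -1.2, 20.0]
width: 0.0002
grip_force: 9.9
```

Run:
```python
from h import *
delta(None)
for i in range(5):
    t,a,k=angle("scene"); print(round(t,3),a and round((a+np.pi)%(2*np.pi)-np.pi,4),k,robot.get_state()['force'].round(1))
```

```text
t 27.6 pos [ 0.4275 -0.2828  0.058 ] F [-1.9 -1.2 20. ] toolx deg 142.0 q [ 0.41  0.63  0.09  2.22 -0.18  0.29  1.56] w 0.0
27.6 -0.0593 100 [-1.5 -1.2 18.7]
27.65 -0.0596 101 [-2.  -1.3 19.2]
27.7 -0.0596 101 [-2.  -0.7 19.8]
27.75 -0.0593 100 [-1.9 -0.6 19.8]
27.8 -0.0596 101 [-1.2 -0.5 20.2]
```

Standing at -0.06 rad with 20 N. I'll ease the load in steps before leaving.

Call:
step_arm(
  rows=[
    [0,0,-0.05,0,0],
    [0,0,-0.04,0,0],
    [0,0,0,0,0],
    [0,0,0,0,0],
  ],
)

```text
time: 28.35
ee_pos: [0.4271, -0.2822, 0.0581]
ee_rot: [1.022, 2.969, -0.001]
force: [-0.3, -1.7, 8.2]
width: -0.0002
grip_force: 4.2
```

Run:
```python
from h import *
delta(None)
for i in range(4):
    t,a,k=angle("scene"); print(round(t,3),a and round((a+np.pi)%(2*np.pi)-np.pi,4),k,robot.get_state()['force'].round(1))
```

```text
t 28.35 pos [ 0.4271 -0.2822  0.0581] F [-0.3 -1.7  8.2] toolx deg 142.0 q [ 0.41  0.63  0.09  2.22 -0.18  0.29  1.56] w -0.0
28.35 -0.0672 98 [-0.6 -0.9  8.6]
28.4 -0.0672 98 [-0.8 -0.5  9.3]
28.45 -0.0672 98 [ 0.1 -0.4  8.9]
28.5 -0.0672 98 [-0.8 -0.   8.8]
```

Call:
step_arm(
  rows=[
    [0,0,-0.03,0,0],
    [0,0,0,0,0],
    [0,0,-0.02,0,0],
    [0,0,0,0,0],
    [0,0,-0.01,0,0],
    [0,0,0,0,0],
  ],
)

```text
time: 29.3
ee_pos: [0.4266, -0.2816, 0.0582]
ee_rot: [-1.022, -2.97, -0.0]
force: [0.5, -0.3, -0.3]
width: 0.0002
grip_force: 0.1
```

Run:
```python
from h import *
delta(None)
for i in range(4):
    t,a,k=angle("scene"); print(round(t,3),a and round((a+np.pi)%(2*np.pi)-np.pi,4),k,robot.get_state()['force'].round(1))
```

```text
t 29.3 pos [ 0.4266 -0.2816  0.0582] F [ 0.5 -0.3 -0.3] toolx deg 142.0 q [ 0.41  0.63  0.09  2.22 -0.18  0.3   1.56] w 0.0
29.3 -0.0779 101 [-0.3  0.2  0. ]
29.35 -0.0776 101 [-0.5 -0.6 -0.4]
29.4 -0.0776 100 [ 0.7  0.6 -0.3]
29.45 -0.0773 100 [0.2 0.7 0.7]
```

Call:
step_arm(
  rows=[
    [0,0,-0.5,0,0],
    [0,0,-2,0,0],
    [0,0,-5,0,0],
    [0,0,-5,0,0],
    [0,0,0,0,0],
    [0,0,0,0,0],
  ],
)

```text
time: 30.25
ee_pos: [0.4266, -0.2815, 0.1834]
ee_rot: [1.022, 2.97, 0.0]
force: [-0.0, 0.6, -0.8]
width: -0.0001
grip_force: 0.0
```

Run:
```python
from h import *
delta(None)
for i in range(12):
    t,a,k=angle("scene")
    if i%3==0: print(round(t,3),a and round((a+np.pi)%(2*np.pi)-np.pi,4),k)
b=imaging.grab_frame("scene")[230:410,150:420]
cv2.imwrite("pics/p5.png",cv2.resize(b[:,:,::-1],(800,533),interpolation=2))
```

```text
t 30.25 pos [ 0.4266 -0.2815  0.1834] F [-0.   0.6 -0.8] toolx deg 142.0 q [ 0.34  0.42  0.18  2.14 -0.13  0.59  1.52] w -0.0
30.25 -0.0769 98
30.4 -0.0769 99Traceback (most recent call last):
  File "<stdin>", line 4, in <module>
  File "h.py", line 21, in angle
    im=imaging.grab_frame(n).astype(int); t=robot.get_state()['time']-.05
       ~~~~~~~~~~~~~~~~~~^^^
ValueError: 200 camera calls are used up
```

At rest at -0.077 rad, about 8 mm sideways and inside the 18 mm limit. The camera calls are used up, so I'm handing in.

```bash
python3 -c "
from plant import ticket
print(ticket.job_done())"
```

```text
the job is handed in; nothing more can be done
None
```

Job handed in with no verdict shown: the first brake met the mark but, pressed with 62 N, crept back about 0.33 rad on lift-off, so I flicked it again and braked lightly; the last pictures show it at rest with the red line about 8 mm from the plate's middle (limit 18 mm), arm clear, but using up the 200 camera calls cut short the final check.

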